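# Find the rattling tin and hold it out

### The job

A brass weight has been shut in one of the three identical red tins. Lift and shake the tins to find the one that rattles, leaving any silent tin standing upright where it stood, and hold the rattling one out, upright and still, about 15 cm above the middle of the blank watercolour sheet: finish while still holding it there. Leave everything else on the table as it is.

Things in the scene. Friction and masses are not known exactly. Their poses are not given: they have to be found in the camera images.
- tin_a: one of three identical sealed tins, red with a white band and a steel lid that stays shut: 120 mm (x) by 62 mm (y), 46 mm tall, origin at the centre of its underside, z up. Stands on the table at z = 0. Stiff: grip it from above across the 62 mm with 30 to 40 N. The tins weigh 150 to 425 g at random, whatever is inside, so weight does not tell which one rattles
- tin_b: one of three identical sealed tins, red with a white band and a steel lid that stays shut: 120 mm (x) by 62 mm (y), 46 mm tall, origin at the centre of its underside, z up. Stands on the table at z = 0. In one of the three, a different one each time, a brass puck (30 mm diameter, 24 mm tall, 145 g) lies loose on the flat floor, free to slide 42 mm along x and 13 mm along y each way from centre
- tin_c: one of three identical sealed tins, red with a white band and a steel lid that stays shut: 120 mm (x) by 62 mm (y), 46 mm tall, origin at the centre of its underside, z up. Stands on the table at z = 0. The loose puck slides once the tin tilts 14 to 19 degrees or speeds up by 3.5 m/s2, knocks on the end wall, and so shifts the tin's balance point; the other two hold nothing loose
- sheet: blank white watercolour sheet on a blue block lying flat on the table beyond the tins, 150 mm by 210 mm, 3 mm thick, fixed; origin at the centre of its underside, y along its long side
- cup: bystander: white open cup, 78 mm diameter, 95 mm tall, origin at the centre of its underside
- jar: bystander: glass jar 76 mm diameter, 100 mm tall, a brush standing in it to 205 mm, origin at the centre of its underside
- eraser: bystander: blue eraser, 45 x 20 x 13 mm, lying between two tins, origin at the centre of its underside
- brush: bystander: paint brush 170 mm long lying between two tins on the side nearest the robot, origin midway on its underside, x along the brush
Mind the look-alikes: they are no part of the job. What is shaped like the tin_b but green is not meant.

How it is judged (in metres and radians):
On the way:
1. the tin with the loose weight is held clear of the table and shaken so that the weight inside is thrown against a wall (((height (world z) of tin_a above 0.03 m and contact force between the fingers and tin_a above 1 N and distance between weight_c0 and tin_a below 0.06 m and (x of weight_c0 in the frame of tin_a above 0.036 m or x of weight_c0 in the frame of tin_a below -0.036 m or y of weight_c0 in the frame of tin_a above 0.01 m or y of weight_c0 in the frame of tin_a below -0.01 m)) or (height (world z) of tin_b above 0.03 m and contact force between the fingers and tin_b above 1 N and distance between weight_c0 and tin_b below 0.06 m and (x of weight_c0 in the frame of tin_b above 0.036 m or x of weight_c0 in the frame of tin_b below -0.036 m or y of weight_c0 in the frame of tin_b above 0.01 m or y of weight_c0 in the frame of tin_b below -0.01 m)) or (height (world z) of tin_c above 0.03 m and contact force between the fingers and tin_c above 1 N and distance between weight_c0 and tin_c below 0.06 m and (x of weight_c0 in the frame of tin_c above 0.036 m or x of weight_c0 in the frame of tin_c below -0.036 m or y of weight_c0 in the frame of tin_c above 0.01 m or y of weight_c0 in the frame of tin_c below -0.01 m)))).
At the end, for the whole second after the job is handed in: The tin with the loose weight inside is held in the fingers, its underside 8 to 25 cm above the table, within 6 cm horizontally of the sheet's centre, within 0.25 rad of upright and still; the two silent tins stand upright, at rest and let go, within 5 cm of where they began (((distance between weight_c0 and tin_a below 0.06 m and horizontal distance between tin_a and sheet below 0.06 m and height (world z) of tin_a between 0.08 and 0.25 m and angle between tin_a's own z axis and vertical below 0.25 rad and linear speed of tin_a below 0.05 m/s and contact force between the fingers and tin_a above 1 N and distance of each of tin_b, tin_c from where it was at the start of the episode below 0.05 m and angle between each of tin_b, tin_c's own z axis and vertical below 0.15 rad and linear speed of each of tin_b, tin_c below 0.02 m/s and contact force between the fingers and tin_b below 0.2 N and contact force between the fingers and tin_c below 0.2 N) or (distance between weight_c0 and tin_b below 0.06 m and horizontal distance between tin_b and sheet below 0.06 m and height (world z) of tin_b between 0.08 and 0.25 m and angle between tin_b's own z axis and vertical below 0.25 rad and linear speed of tin_b below 0.05 m/s and contact force between the fingers and tin_b above 1 N and distance of each of tin_a, tin_c from where it was at the start of the episode below 0.05 m and angle between each of tin_a, tin_c's own z axis and vertical below 0.15 rad and linear speed of each of tin_a, tin_c below 0.02 m/s and contact force between the fingers and tin_a below 0.2 N and contact force between the fingers and tin_c below 0.2 N) or (distance between weight_c0 and tin_c below 0.06 m and horizontal distance between tin_c and sheet below 0.06 m and height (world z) of tin_c between 0.08 and 0.25 m and angle between tin_c's own z axis and vertical below 0.25 rad and linear speed of tin_c below 0.05 m/s and contact force between the fingers and tin_c above 1 N and distance of each of tin_a, tin_b from where it was at the start of the episode below 0.05 m and angle between each of tin_a, tin_b's own z axis and vertical below 0.15 rad and linear speed of each of tin_a, tin_b below 0.02 m/s and contact force between the fingers and tin_a below 0.2 N and contact force between the fingers and tin_b below 0.2 N))); the arm keeps its last pose, push and grip.
It fails at once if the cup, jar, eraser or brush is shifted by more than 3 cm (distance of any of cup, jar, eraser, brush from where it was at the start of the episode above 0.03 m).
It also fails if it takes over 72 s, if anything falls off the work surface, if the arm or the gripper's body presses on something with over 40 N, if the wrist force passes 120 N, or if a joint passes its speed limit or range.

### The arm

A 6-joint arm with a two-finger parallel gripper is mounted at the origin on the work surface. World frame = base frame: x ahead of the robot, y to its left, z up, the work surface at z = 0. Lengths are in m, angles in degrees, forces in N, time in s.
With the tool pointing down it reaches from about 0.15 to 0.775 m from the base axis. Payload 6.1 kg.
Tool frame: the origin (TCP) lies where the fingers leave the gripper's body, on its centre line; the fingertips stand 73 mm ahead of it and the grasp point (between the pads) lies 54 mm ahead of it; z points along the fingers, y is the line along which they close (so a half turn about z gives the same grasp; the last joint's range is limited). The gripper opens to 85 mm and grips with 20 to 120 N. Pads are 22 mm wide; open, the fingers measure 114 mm over their backs; the gripper's body (76 mm by 85 mm) begins 54 mm behind the grasp point. The pads swing forward as they close: fully open they stand 13 mm farther back than shut.
Start: joints at [67.953, 7.208, -2.269, 80.523, 0, 90], TCP at [0.197, 0.487, 0.304] pointing down, gripper open.
Joint ranges: [-155.77, 155.77], [-54.66, 111.73], [-72.52, 77.12], [-102.08, 115.82], [-83.92, 84.16], [-180, 180]. Speed limits (degrees/s): [136.94, 136.94, 172.46, 180, 180, 180].

### API

Orientations are given as [roll, pitch, yaw] about the fixed x, y, z axes, in that order (R = Rz(yaw) Ry(pitch) Rx(roll)).
In Python, from cell import monitor, eyes, robot gives the robot as it stands.
- The arm moves only by the tool servo_tool, never from a script. Its argument "moves" is a list of rows, each an object of numbers: "tx", "ty", "tz": the shift along the world's x, y, z in mm; "rx", "ry", "rz": the turn, a rotation vector about the world's x, y, z in rad; "gripper": the finger opening in mm, from 0 to 85.4. In form: [{"tx": .., "ty": .., "tz": .., "rx": .., "ry": .., "rz": .., "gripper": ..}, ...]. A call has 1 to 5 rows; each row shifts and turns the commanded pose from where the row before left it; what a row does not reach is not made up. A row lasts 1/8 s, in which the tool goes at most 62.5 mm and 10.7 degrees, less where a joint would pass 70% of its speed; a pose out of reach is approached as far as the arm can. A call is refused whole if a number of a shift passes 62.5 or a number of a turn 0.188, either way. A call with a gripper value outside its range is refused whole. The fingers move at their own pace and stop on an object; "grip_force" is the grip in N (left out, the last holds). Time passes only in rows, so rows that do not move let the fingers close. It gives the time, the measured TCP pose, the force, the opening and the grip force at its end, in the units of the state.
- monitor.sense(): the state, without advancing time (a new reading comes with each control period).
- eyes.read_camera(name): name is "scene" or "top"; returns the picture (420x560x3 uint8, red, green, blue); there is no depth.
- eyes.camera_params(name): a dict with "mtx" (3x3 intrinsics, pixels), "distortion" ([k1, k2, p1, p2, k3] as OpenCV has them; the pictures are not rectified), "camera_from_world" (4x4, takes a point from world to camera coordinates). Camera axes: x right, y down, z forward; pixel columns grow to the right and rows downward; lengths in m; the calibration is good to about 2 mm. A picture is of the moment at which its call begins. camera_params takes no time and is no camera call.
- robot.sign_off(): hands the job in; it is judged then, once.
The state is a dict: "time_s": time; "qpos": joint angles; "joint_vel": joint speeds; "tau": joint torques, N m; "eef_pos": TCP position; "eef_rot": TCP orientation; "ft_force": force on the tool from outside, world axes, zero at the start; "torque": the same for the moment, N m; "grip_width": finger opening in m; "finger_force": force on a finger pad.
Only numpy, scipy, OpenCV 4.12 (cv2) and the standard library are available. Lean on these libraries where they do the work, as an engineer would, in place of code of your own. Each camera call takes 0.05 s, during which the arm holds its last target. There are 200 camera calls.

## Working session

There is one attempt and no reset: what is moved stays moved. The work goes in short steps, Python scripts to look and compute and a tool call to move; the robot and the scene stay as the last step left them, time stands still between calls to the robot, and variables do not carry over. Pictures are saved under pics/ and viewed, at most 10 in all, crops included, and the job is handed in when it is done.

Besides the shell and the picture viewer there is one more tool, called after "Call:" in YAML: its name, and indented under it one key for each argument. servo_tool: Moves the arm, as the interface text tells. Its arguments: {"type":"object","properties":{"moves":{"type":"array","items":{"type":"object","properties":{"tx":{"type":"number"},"ty":{"type":"number"},"tz":{"type":"number"},"rx":{"type":"number"},"ry":{"type":"number"},"rz":{"type":"number"},"gripper":{"type":"number"}}}},"grip_force":{"type":"number"}},"required":["moves"]}

```bash
mkdir -p pics; cat > h.py <<'E'
import numpy as np, cv2
from cell import monitor, eyes, robot
def snap(n,f):
    im=eyes.read_camera(n); cv2.imwrite(f'pics/{f}.png',cv2.cvtColor(im,cv2.COLOR_RGB2BGR)); return im
def ray(n,px,z):
    p=eyes.camera_params(n); T=np.array(p['camera_from_world']); R,t=T[:3,:3],T[:3,3]
    u=cv2.undistortPoints(np.array(px,float).reshape(-1,1,2),np.array(p['mtx']),np.array(p['distortion'])).reshape(-1,2)
    d=np.c_[u,np.ones(len(u))]@R; c=-R.T@t
    return c+d*((z-c[2])/d[:,2:])
E
python3 - <<'E'
from h import *
a=snap('top','top0'); b=snap('scene','scene0')
print(monitor.sense())
E
```

```text
{'time_s': 0.1, 'qpos': array([ 6.79522716e+01,  7.23958412e+00, -2.32080796e+00,  8.05224064e+01,
        4.94797566e-05,  9.00016153e+01]), 'joint_vel': array([ 0.06915604, -0.09124765,  0.10453868,  0.05784082,  0.11645436,
       -0.0746412 ]), 'tau': array([ 1.79925606e-03, -4.36909604e+01,  3.53603017e+01,  1.38207036e-02,
        5.74608043e-05,  1.30622265e-06]), 'eef_pos': array([0.19697906, 0.48637391, 0.30318853]), 'eef_rot': array([-1.79917201e+02, -4.71454960e-05,  1.57950656e+02]), 'ft_force': array([ 0.09545792, -0.30742643,  0.5944286 ]), 'torque': array([-0.02234181, -0.02057737, -0.00633807]), 'finger_force': 0.0, 'grip_width': 0.08529057248306122}
```

View pics/top0.png

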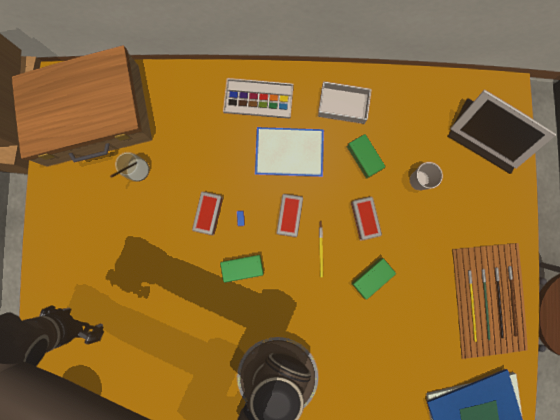

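View pics/scene0.png

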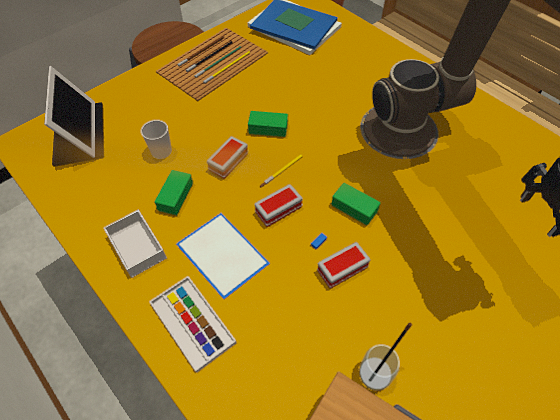

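The top view shows three red tins at about (207,213), (290,215) and (367,217), the sheet at (290,151), the eraser at (241,218), the brush at (321,250), the jar at (133,167) and the cup at (426,176). The green boxes are decoys. The scene view agrees with this. Next I'll measure the positions.

```bash
python3 - <<'E'
from h import *
for n in ('top','scene'):
    im=cv2.imread(f'pics/{n}0.png'); hsv=cv2.cvtColor(im,cv2.COLOR_BGR2HSV)
    red=((hsv[...,0]<6)|(hsv[...,0]>172))&(hsv[...,1]>130)&(hsv[...,2]>100)
    cs,_=cv2.findContours(red.astype(np.uint8)*255,cv2.RETR_EXTERNAL,cv2.CHAIN_APPROX_NONE)
    for c in cs:
        if cv2.contourArea(c)<200: continue
        w=ray(n,c.reshape(-1,2),.046)[:,:2]
        (ctr,sz,ang)=cv2.minAreaRect((w*1000).astype(np.float32))
        b=cv2.boxPoints((ctr,sz,ang)); e=max((b[1]-b[0],b[2]-b[1]),key=np.linalg.norm)
        print(n,c.reshape(-1,2).mean(0).round(),'c',np.round(ctr),'sz',np.round(sz),'long yaw',round(np.degrees(np.arctan2(e[1],e[0]))%180,1))
im=cv2.imread('pics/top0.png'); hsv=cv2.cvtColor(im,cv2.COLOR_BGR2HSV)
blue=(hsv[...,0]>100)&(hsv[...,0]<125)&(hsv[...,1]>120)
yel=(hsv[...,0]>24)&(hsv[...,0]<34)&(hsv[...,1]>120)&(hsv[...,2]>150)
for m in (blue,yel):
    cs,_=cv2.findContours(m.astype(np.uint8)*255,cv2.RETR_EXTERNAL,cv2.CHAIN_APPROX_NONE)
    for c in cs:
        if len(c)<15: continue
        w=ray('top',c.reshape(-1,2),.005)[:,:2]*1000
        print(c.reshape(-1,2).mean(0).round(),'c',[np.round(q) for q in cv2.minAreaRect(w.astype(np.float32))])
print(ray('top',[[133,167],[426,176]],.05).round(3))
E
```

```text
top [367. 218.] c [ 483. -255.] sz [98. 40.] long yaw 13.8
top [289. 215.] c [487. -24.] sz [40. 97.] long yaw 172.7
top [206. 213.] c [487. 223.] sz [41. 98.] long yaw 169.1
scene [344. 260.] c [487. 223.] sz [41. 98.] long yaw 168.8
scene [278. 200.] c [487. -24.] sz [41. 98.] long yaw 172.6
[478. 401.] c [array([-107., -618.]), array([175., 276.]), np.float64(20.0)]
[240. 218.] c [array([477., 126.]), array([37., 18.]), np.float64(2.0)]
[289. 151.] c [array([689., -19.]), array([207., 148.]), np.float64(89.0)]
[283. 106.] c [array([834.,   4.]), array([13., 22.]), np.float64(1.0)]
[233.  94.] c [array([870., 162.]), array([20., 19.]), np.float64(2.0)]
[321. 257.] c [array([ 364., -124.]), array([115.,   6.]), np.float64(1.0)]
[283.  98.] c [array([859.,   3.]), array([17., 19.]), np.float64(1.0)]
[[ 0.62   0.452  0.05 ]
 [ 0.614 -0.435  0.05 ]]
```

Call:
servo_tool:
  moves:
    - {"tx": 29,"ty": -26,"rz": 0.019,"gripper": 85}
    - {"tx": 29,"ty": -26,"rz": 0.019}
    - {"tx": 29,"ty": -26,"rz": 0.019}
    - {"tx": 29,"ty": -26,"rz": 0.019}
    - {"tx": 29,"ty": -26,"rz": 0.019}
  grip_force: 38

```text
$.moves[0]: bad value
```

Call:
servo_tool:
  moves:
    - {"tx": 29,"ty": -26,"rz": 0.019,"gripper": 85}
    - {"tx": 29,"ty": -26,"rz": 0.019}
    - {"tx": 29,"ty": -26,"rz": 0.019}
    - {"tx": 29,"ty": -26,"rz": 0.019}
    - {"tx": 29,"ty": -29,"rz": 0.019}

```text
$.moves[0]: bad value
```

Call:
servo_tool:
  moves:
    - {"tz": -50}
    - {"tz": -50}
    - {"tz": -20}
    - {}
    - {}

```text
$.moves[0]: bad value
```

Call:
servo_tool:
  moves:
    - {"tx": 29,"ty": -26,"tz": 0,"rx": 0,"ry": 0,"rz": 0.019,"gripper": 85}
    - {"tx": 29,"ty": -26,"tz": 0,"rx": 0,"ry": 0,"rz": 0.019,"gripper": 85}
    - {"tx": 29,"ty": -26,"tz": 0,"rx": 0,"ry": 0,"rz": 0.019,"gripper": 85}
    - {"tx": 29,"ty": -26,"tz": 0,"rx": 0,"ry": 0,"rz": 0.019,"gripper": 85}
    - {"tx": 29,"ty": -26,"tz": 0,"rx": 0,"ry": 0,"rz": 0.019,"gripper": 85}
  grip_force: 38

```text
time_s: 0.72
eef_pos: [0.3428, 0.3556, 0.3036]
eef_rot: [-180.0, -0.0, 163.4]
ft_force: [0.7, -0.2, 0.3]
grip_width: 0.0849
finger_force: 0.0
```

Call:
servo_tool:
  moves:
    - {"tx": 29,"ty": -26,"tz": 0,"rx": 0,"ry": 0,"rz": 0.019,"gripper": 85}
    - {"tx": 29,"ty": -26,"tz": 0,"rx": 0,"ry": 0,"rz": 0.019,"gripper": 85}
    - {"tx": 29,"ty": -26,"tz": 0,"rx": 0,"ry": 0,"rz": 0.019,"gripper": 85}
    - {"tx": 29,"ty": -26,"tz": 0,"rx": 0,"ry": 0,"rz": 0.019,"gripper": 85}
    - {"tx": 29,"ty": -29,"tz": 0,"rx": 0,"ry": 0,"rz": 0.019,"gripper": 85}

```text
time_s: 1.35
eef_pos: [0.4878, 0.2226, 0.3035]
eef_rot: [-180.0, -0.0, 168.9]
ft_force: [0.0, 0.6, 0.5]
grip_width: 0.0849
finger_force: 0.0
```

Call:
servo_tool:
  moves:
    - {"tx": 0,"ty": 0,"tz": -50,"rx": 0,"ry": 0,"rz": 0,"gripper": 85}
    - {"tx": 0,"ty": 0,"tz": -50,"rx": 0,"ry": 0,"rz": 0,"gripper": 85}
    - {"tx": 0,"ty": 0,"tz": -20,"rx": 0,"ry": 0,"rz": 0,"gripper": 85}
    - {"tx": 0,"ty": 0,"tz": 0,"rx": 0,"ry": 0,"rz": 0,"gripper": 85}

```text
time_s: 1.85
eef_pos: [0.4859, 0.223, 0.1818]
eef_rot: [-179.9, -0.2, 168.8]
ft_force: [0.8, -0.8, 0.4]
grip_width: 0.085
finger_force: 0.0
```

Call:
servo_tool:
  moves:
    - {"tx": 0,"ty": 0,"tz": -40,"rx": 0,"ry": 0,"rz": 0,"gripper": 85}
    - {"tx": 0,"ty": 0,"tz": -36,"rx": 0,"ry": 0,"rz": 0,"gripper": 85}
    - {"tx": 0,"ty": 0,"tz": -20,"rx": 0,"ry": 0,"rz": 0,"gripper": 85}
    - {"tx": 0,"ty": 0,"tz": -10,"rx": 0,"ry": 0,"rz": 0,"gripper": 85}
    - {"tx": 0,"ty": 0,"tz": 0,"rx": 0,"ry": 0,"rz": 0,"gripper": 85}

```text
time_s: 2.48
eef_pos: [0.4874, 0.2238, 0.0784]
eef_rot: [180.0, 0.0, 168.8]
ft_force: [-0.3, 0.6, -0.4]
grip_width: 0.085
finger_force: 0.0
```

Call:
servo_tool:
  moves:
    - {"tx": 0,"ty": 0,"tz": 0,"rx": 0,"ry": 0,"rz": 0,"gripper": 50}
    - {"tx": 0,"ty": 0,"tz": 0,"rx": 0,"ry": 0,"rz": 0,"gripper": 50}
    - {"tx": 0,"ty": 0,"tz": 0,"rx": 0,"ry": 0,"rz": 0,"gripper": 50}
    - {"tx": 0,"ty": 0,"tz": 0,"rx": 0,"ry": 0,"rz": 0,"gripper": 50}
    - {"tx": 0,"ty": 0,"tz": 0,"rx": 0,"ry": 0,"rz": 0,"gripper": 50}
  grip_force: 38

```text
time_s: 3.1
eef_pos: [0.4878, 0.2238, 0.0793]
eef_rot: [179.9, 0.1, 168.8]
ft_force: [-0.5, -0.9, 5.6]
grip_width: 0.0616
finger_force: 43.7
```

Call:
servo_tool:
  moves:
    - {"tx": 0,"ty": 0,"tz": 20,"rx": 0,"ry": 0,"rz": 0,"gripper": 50}
    - {"tx": 0,"ty": 0,"tz": 40,"rx": 0,"ry": 0,"rz": 0,"gripper": 50}
    - {"tx": 0,"ty": 0,"tz": 40,"rx": 0,"ry": 0,"rz": 0,"gripper": 50}
    - {"tx": 0,"ty": 0,"tz": 40,"rx": 0,"ry": 0,"rz": 0,"gripper": 50}
    - {"tx": 0,"ty": 0,"tz": 10,"rx": 0,"ry": 0,"rz": 0,"gripper": 50}

```text
time_s: 3.72
eef_pos: [0.4877, 0.224, 0.2299]
eef_rot: [179.9, 0.2, 168.8]
ft_force: [-0.6, 0.5, -5.5]
grip_width: 0.0616
finger_force: 44.5
```

Call:
servo_tool:
  moves:
    - {"tx": 0,"ty": 0,"tz": 0,"rx": 0.023,"ry": 0.118,"rz": 0,"gripper": 50}
    - {"tx": 0,"ty": 0,"tz": 0,"rx": 0.023,"ry": 0.118,"rz": 0,"gripper": 50}
    - {"tx": 0,"ty": 0,"tz": 0,"rx": 0.023,"ry": 0.118,"rz": 0,"gripper": 50}
    - {"tx": 0,"ty": 0,"tz": 0,"rx": 0.023,"ry": 0.118,"rz": 0,"gripper": 50}
    - {"tx": 0,"ty": 0,"tz": 0,"rx": 0,"ry": 0,"rz": 0,"gripper": 50}

```text
time_s: 4.35
eef_pos: [0.4879, 0.2231, 0.2241]
eef_rot: [-179.7, -27.8, 168.7]
ft_force: [-0.4, 0.5, -6.5]
grip_width: 0.0614
finger_force: 44.3
```

Call:
servo_tool:
  moves:
    - {"tx": 0,"ty": 0,"tz": 0,"rx": 0,"ry": 0,"rz": 0,"gripper": 50}
    - {"tx": 0,"ty": 0,"tz": 0,"rx": 0,"ry": 0,"rz": 0,"gripper": 50}
    - {"tx": 0,"ty": 0,"tz": 0,"rx": 0,"ry": 0,"rz": 0,"gripper": 50}
    - {"tx": 0,"ty": 0,"tz": 0,"rx": 0,"ry": 0,"rz": 0,"gripper": 50}
    - {"tx": 0,"ty": 0,"tz": 0,"rx": 0,"ry": 0,"rz": 0,"gripper": 50}

```text
time_s: 4.97
eef_pos: [0.487, 0.2236, 0.2282]
eef_rot: [-180.0, -27.5, 168.8]
ft_force: [0.1, 0.3, -5.2]
grip_width: 0.0615
finger_force: 44.4
```

Call:
servo_tool:
  moves:
    - {"tx": 0,"ty": 0,"tz": 0,"rx": -0.023,"ry": -0.118,"rz": 0,"gripper": 50}
    - {"tx": 0,"ty": 0,"tz": 0,"rx": -0.023,"ry": -0.118,"rz": 0,"gripper": 50}
    - {"tx": 0,"ty": 0,"tz": 0,"rx": -0.023,"ry": -0.118,"rz": 0,"gripper": 50}
    - {"tx": 0,"ty": 0,"tz": 0,"rx": -0.023,"ry": -0.118,"rz": 0,"gripper": 50}
    - {"tx": 0,"ty": 0,"tz": 0,"rx": 0,"ry": 0,"rz": 0,"gripper": 50}

```text
time_s: 5.6
eef_pos: [0.4852, 0.2237, 0.2286]
eef_rot: [179.9, -0.0, 168.9]
ft_force: [-0.5, -1.0, -6.3]
grip_width: 0.0616
finger_force: 44.4
```

Call:
servo_tool:
  moves:
    - {"tx": 0,"ty": 0,"tz": 0,"rx": 0,"ry": 0,"rz": 0,"gripper": 50}
    - {"tx": 0,"ty": 0,"tz": 0,"rx": 0,"ry": 0,"rz": 0,"gripper": 50}
    - {"tx": 0,"ty": 0,"tz": 0,"rx": 0,"ry": 0,"rz": 0,"gripper": 50}

```text
time_s: 5.98
eef_pos: [0.4875, 0.2235, 0.2273]
eef_rot: [-180.0, -0.1, 168.8]
ft_force: [-0.2, -1.1, -6.0]
grip_width: 0.0613
finger_force: 44.4
```

```bash
cat > m.py <<'E'
from h import *
# average several readings: each camera call passes 0.05 s
T=[]
for i in range(8):
    eyes.read_camera('top'); s=monitor.sense(); T.append(np.r_[s['ft_force'],s['torque'],s['eef_rot'],s['finger_force'],s['time_s'],s['eef_pos']])
T=np.array(T); print(T.mean(0).round(3)); print('sd',T[:,:6].std(0).round(3))
E
python3 m.py
```

```text
[ 7.90000e-02 -8.40000e-02 -5.31200e+00  8.00000e-03  7.20000e-02
  1.70000e-02 -1.34983e+02 -3.70000e-02  1.68826e+02  4.43780e+01
  6.20000e+00  4.87000e-01  2.24000e-01  2.28000e-01]
sd [0.567 0.835 0.554 0.022 0.021 0.034]
```

Call:
servo_tool:
  moves:
    - {"tx": 0,"ty": 0,"tz": 0,"rx": -0.023,"ry": -0.118,"rz": 0,"gripper": 50}
    - {"tx": 0,"ty": 0,"tz": 0,"rx": -0.023,"ry": -0.118,"rz": 0,"gripper": 50}
    - {"tx": 0,"ty": 0,"tz": 0,"rx": -0.023,"ry": -0.118,"rz": 0,"gripper": 50}
    - {"tx": 0,"ty": 0,"tz": 0,"rx": -0.023,"ry": -0.118,"rz": 0,"gripper": 50}
    - {"tx": 0,"ty": 0,"tz": 0,"rx": 0,"ry": 0,"rz": 0,"gripper": 50}

```text
time_s: 7.0
eef_pos: [0.485, 0.2234, 0.2271]
eef_rot: [180.0, 27.4, 168.9]
ft_force: [0.6, 0.9, -5.3]
grip_width: 0.062
finger_force: 44.3
```

Call:
servo_tool:
  moves:
    - {"tx": 0,"ty": 0,"tz": 0,"rx": 0,"ry": 0,"rz": 0,"gripper": 50}
    - {"tx": 0,"ty": 0,"tz": 0,"rx": 0,"ry": 0,"rz": 0,"gripper": 50}
    - {"tx": 0,"ty": 0,"tz": 0,"rx": 0,"ry": 0,"rz": 0,"gripper": 50}
    - {"tx": 0,"ty": 0,"tz": 0,"rx": 0,"ry": 0,"rz": 0,"gripper": 50}
    - {"tx": 0,"ty": 0,"tz": 0,"rx": 0,"ry": 0,"rz": 0,"gripper": 50}

```text
time_s: 7.62
eef_pos: [0.4872, 0.2236, 0.2278]
eef_rot: [179.9, 27.5, 168.8]
ft_force: [0.3, -0.3, -5.2]
grip_width: 0.0615
finger_force: 44.7
```

Call:
servo_tool:
  moves:
    - {"tx": 0,"ty": 0,"tz": 0,"rx": 0.023,"ry": 0.118,"rz": 0,"gripper": 50}
    - {"tx": 0,"ty": 0,"tz": 0,"rx": 0.023,"ry": 0.118,"rz": 0,"gripper": 50}
    - {"tx": 0,"ty": 0,"tz": 0,"rx": 0.023,"ry": 0.118,"rz": 0,"gripper": 50}
    - {"tx": 0,"ty": 0,"tz": 0,"rx": 0.023,"ry": 0.118,"rz": 0,"gripper": 50}
    - {"tx": 0,"ty": 0,"tz": 0,"rx": 0,"ry": 0,"rz": 0,"gripper": 50}

```text
time_s: 8.25
eef_pos: [0.4889, 0.2234, 0.2273]
eef_rot: [-179.9, 0.1, 168.8]
ft_force: [0.6, -0.4, -6.1]
grip_width: 0.0611
finger_force: 44.6
```

Call:
servo_tool:
  moves:
    - {"tx": 0,"ty": 0,"tz": 0,"rx": 0,"ry": 0,"rz": 0,"gripper": 50}
    - {"tx": 0,"ty": 0,"tz": 0,"rx": 0,"ry": 0,"rz": 0,"gripper": 50}
    - {"tx": 0,"ty": 0,"tz": 0,"rx": 0,"ry": 0,"rz": 0,"gripper": 50}

```text
time_s: 8.62
eef_pos: [0.4866, 0.2238, 0.2283]
eef_rot: [180.0, 0.1, 168.9]
ft_force: [0.1, 0.0, -5.9]
grip_width: 0.0612
finger_force: 44.6
```

```bash
python3 m.py
```

```text
[ 1.57000e-01 -4.20000e-02 -5.41100e+00 -1.00000e-02 -4.10000e-02
  7.00000e-03  1.34988e+02  3.30000e-02  1.68855e+02  4.46440e+01
  8.85000e+00  4.87000e-01  2.24000e-01  2.28000e-01]
sd [0.187 0.445 0.262 0.023 0.034 0.023]
```

Torque about y at level went from +0.072 to −0.041 Nm. That 0.113 Nm change matches the puck's expected 0.119 Nm, so this tin looks like the rattling one. I'll repeat one tilt to confirm.

Call:
servo_tool:
  moves:
    - {"tx": 0,"ty": 0,"tz": 0,"rx": 0.023,"ry": 0.118,"rz": 0,"gripper": 50}
    - {"tx": 0,"ty": 0,"tz": 0,"rx": 0.023,"ry": 0.118,"rz": 0,"gripper": 50}
    - {"tx": 0,"ty": 0,"tz": 0,"rx": 0.023,"ry": 0.118,"rz": 0,"gripper": 50}
    - {"tx": 0,"ty": 0,"tz": 0,"rx": 0.023,"ry": 0.118,"rz": 0,"gripper": 50}
    - {"tx": 0,"ty": 0,"tz": 0,"rx": 0,"ry": 0,"rz": 0,"gripper": 50}

```text
time_s: 9.65
eef_pos: [0.4885, 0.2232, 0.2257]
eef_rot: [-179.8, -27.6, 168.7]
ft_force: [0.2, 0.2, -6.2]
grip_width: 0.0614
finger_force: 44.7
```

Call:
servo_tool:
  moves:
    - {"tx": 0,"ty": 0,"tz": 0,"rx": 0,"ry": 0,"rz": 0,"gripper": 50}
    - {"tx": 0,"ty": 0,"tz": 0,"rx": 0,"ry": 0,"rz": 0,"gripper": 50}
    - {"tx": 0,"ty": 0,"tz": 0,"rx": 0,"ry": 0,"rz": 0,"gripper": 50}
    - {"tx": 0,"ty": 0,"tz": 0,"rx": 0,"ry": 0,"rz": 0,"gripper": 50}
    - {"tx": 0,"ty": 0,"tz": 0,"rx": 0,"ry": 0,"rz": 0,"gripper": 50}

```text
time_s: 10.28
eef_pos: [0.4869, 0.2236, 0.2282]
eef_rot: [-179.9, -27.5, 168.8]
ft_force: [0.0, -0.4, -5.9]
grip_width: 0.0617
finger_force: 44.8
```

Call:
servo_tool:
  moves:
    - {"tx": 0,"ty": 0,"tz": 0,"rx": -0.023,"ry": -0.118,"rz": 0,"gripper": 50}
    - {"tx": 0,"ty": 0,"tz": 0,"rx": -0.023,"ry": -0.118,"rz": 0,"gripper": 50}
    - {"tx": 0,"ty": 0,"tz": 0,"rx": -0.023,"ry": -0.118,"rz": 0,"gripper": 50}
    - {"tx": 0,"ty": 0,"tz": 0,"rx": -0.023,"ry": -0.118,"rz": 0,"gripper": 50}
    - {"tx": 0,"ty": 0,"tz": 0,"rx": 0,"ry": 0,"rz": 0,"gripper": 50}

```text
time_s: 10.9
eef_pos: [0.4852, 0.2237, 0.2286]
eef_rot: [179.9, -0.0, 168.9]
ft_force: [-0.3, -0.4, -5.6]
grip_width: 0.0618
finger_force: 44.7
```

Call:
servo_tool:
  moves:
    - {"tx": 0,"ty": 0,"tz": 0,"rx": 0,"ry": 0,"rz": 0,"gripper": 50}
    - {"tx": 0,"ty": 0,"tz": 0,"rx": 0,"ry": 0,"rz": 0,"gripper": 50}
    - {"tx": 0,"ty": 0,"tz": 0,"rx": 0,"ry": 0,"rz": 0,"gripper": 50}

```text
time_s: 11.28
eef_pos: [0.4875, 0.2235, 0.2273]
eef_rot: [-180.0, -0.1, 168.8]
ft_force: [-0.6, -0.5, -6.3]
grip_width: 0.0616
finger_force: 44.7
```

```bash
python3 m.py
```

```text
[-6.60000e-02  2.38000e-01 -5.44100e+00  3.40000e-02  7.90000e-02
 -1.90000e-02 -1.79983e+02 -3.70000e-02  1.68825e+02  4.47320e+01
  1.15000e+01  4.87000e-01  2.24000e-01  2.28000e-01]
sd [0.641 0.554 0.285 0.017 0.03  0.032]
```

Confirmed at +0.079 Nm: this is the rattling tin. I'll carry it to the sheet.

Call:
servo_tool:
  moves:
    - {"tx": 8,"ty": -10,"tz": 0,"rx": 0,"ry": 0,"rz": 0,"gripper": 50}
    - {"tx": 17,"ty": -20,"tz": 0,"rx": 0,"ry": 0,"rz": 0,"gripper": 50}
    - {"tx": 17,"ty": -20,"tz": 0,"rx": 0,"ry": 0,"rz": 0,"gripper": 50}
    - {"tx": 17,"ty": -20,"tz": 0,"rx": 0,"ry": 0,"rz": 0,"gripper": 50}
    - {"tx": 17,"ty": -20,"tz": 0,"rx": 0,"ry": 0,"rz": 0,"gripper": 50}

```text
time_s: 12.3
eef_pos: [0.5639, 0.1322, 0.2279]
eef_rot: [-180.0, 0.0, 168.8]
ft_force: [-0.3, 0.3, -5.1]
grip_width: 0.0616
finger_force: 44.7
```

Call:
servo_tool:
  moves:
    - {"tx": 17,"ty": -20,"tz": 0,"rx": 0,"ry": 0,"rz": 0,"gripper": 50}
    - {"tx": 17,"ty": -20,"tz": 0,"rx": 0,"ry": 0,"rz": 0,"gripper": 50}
    - {"tx": 17,"ty": -20,"tz": 0,"rx": 0,"ry": 0,"rz": 0,"gripper": 50}
    - {"tx": 17,"ty": -20,"tz": 0,"rx": 0,"ry": 0,"rz": 0,"gripper": 50}
    - {"tx": 17,"ty": -20,"tz": 0,"rx": 0,"ry": 0,"rz": 0,"gripper": 50}

```text
time_s: 12.92
eef_pos: [0.649, 0.0321, 0.2278]
eef_rot: [-180.0, 0.0, 168.8]
ft_force: [0.7, 0.6, -4.7]
grip_width: 0.0613
finger_force: 44.7
```

Call:
servo_tool:
  moves:
    - {"tx": 17,"ty": -20,"tz": 0,"rx": 0,"ry": 0,"rz": 0,"gripper": 50}
    - {"tx": 17,"ty": -20,"tz": 0,"rx": 0,"ry": 0,"rz": 0,"gripper": 50}
    - {"tx": 7,"ty": -13,"tz": 0,"rx": 0,"ry": 0,"rz": 0,"gripper": 50}
    - {"tx": 0,"ty": 0,"tz": 0,"rx": 0,"ry": 0,"rz": 0,"gripper": 50}
    - {"tx": 0,"ty": 0,"tz": 0,"rx": 0,"ry": 0,"rz": 0,"gripper": 50}

```text
time_s: 13.55
eef_pos: [0.6886, -0.019, 0.2279]
eef_rot: [180.0, -0.0, 168.9]
ft_force: [-0.0, 0.1, -4.8]
grip_width: 0.0619
finger_force: 44.7
```

Call:
servo_tool:
  moves:
    - {"tx": 0,"ty": 0,"tz": 0,"rx": 0,"ry": 0,"rz": 0,"gripper": 50}
    - {"tx": 0,"ty": 0,"tz": 0,"rx": 0,"ry": 0,"rz": 0,"gripper": 50}
    - {"tx": 0,"ty": 0,"tz": 0,"rx": 0,"ry": 0,"rz": 0,"gripper": 50}
    - {"tx": 0,"ty": 0,"tz": 0,"rx": 0,"ry": 0,"rz": 0,"gripper": 50}
    - {"tx": 0,"ty": 0,"tz": 0,"rx": 0,"ry": 0,"rz": 0,"gripper": 50}

```text
time_s: 14.18
eef_pos: [0.689, -0.0194, 0.2279]
eef_rot: [180.0, -0.0, 168.8]
ft_force: [0.7, 0.2, -6.0]
grip_width: 0.0616
finger_force: 44.7
```

```bash
python3 -c "
from h import *
snap('scene','scene1')"
```

```text
(no output)
```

View pics/scene1.png

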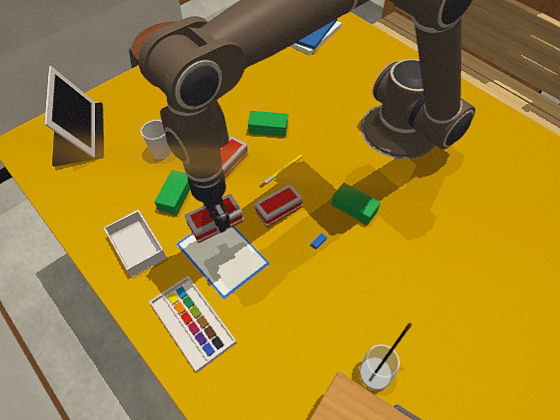

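The tin is held upright at about (215,215), above the sheet. The two silent tins at (278,203) and (228,157), and the bystanders, haven't moved. I'm handing it in.

```bash
python3 -c "
from cell import robot
print(robot.sign_off())"
```

```text
the job is handed in; nothing more can be done
None
```

The leftmost red tin was the one that rattled: its torque shifted as the puck slid, and again on a repeat tilt. I handed in at about 14 s, still holding it upright about 15 cm above the middle of the sheet. I never touched the other two tins; the hand-in returned no verdict.

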